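Gauge the card feeder's gates and load the open lane

TASK

Only one of the card feeder's three gates is set open, and you cannot see which. Try the red-handled feeler gauge in the gaps from the front until you find the one where its blade slides in fully home, its foot against the feeder's base (in the others it jams a little way in), and leave it standing there. Then lay the stack of cards flat and lengthwise on the white pad behind that same gate, leaving the label roll and the thread spool where they stand.

Things in the scene. Friction and masses are not known exactly. Their poses are not given: they have to be found in the camera images.
- feeder: blue card feeder fixed to the bench, 178 mm (x) by 256 (y). Origin on the bench, middle of the base's front edge; x runs through the gates away from the robot, y left. Base 6 mm thick; crossbar from 12 to 62 mm behind the front edge, 40 mm high, fixed knobs on it to 53; three gaps under it, 80 mm apart in y; behind it the base is flat up to a 26 mm high fence at x = 171 mm
- gap_left (a point): middle of the mouth of the left gap (seen from the robot), on the gate's front, 12 mm behind the base's front edge, 10.5 mm above the bench; x points into the gap, z up. Mouth 40 mm wide, 9 mm high. A shoe hidden 14 mm inside leaves 8 mm free right through if this is the open gate (drawn anew each time); else 2 mm, which stops the blade dead
- gap_mid (a point): middle of the mouth of the middle gap (seen from the robot), on the gate's front, 12 mm behind the base's front edge, 10.5 mm above the bench; x points into the gap, z up. Mouth 40 mm wide, 9 mm high. A shoe hidden 14 mm inside leaves 8 mm free right through if this is the open gate (drawn anew each time); else 2 mm, which stops the blade dead
- gap_right (a point): middle of the mouth of the right gap (seen from the robot), on the gate's front, 12 mm behind the base's front edge, 10.5 mm above the bench; x points into the gap, z up. Mouth 40 mm wide, 9 mm high. A shoe hidden 14 mm inside leaves 8 mm free right through if this is the open gate (drawn anew each time); else 2 mm, which stops the blade dead
- pad_left (a point): centre of the white pad (100 x 64 mm, long side along feeder x) on the base behind the left gate, on the base's top face, 6 mm above the bench; 105 mm along x from gap_left
- pad_mid (a point): centre of the white pad (100 x 64 mm, long side along feeder x) on the base behind the middle gate, on the base's top face, 6 mm above the bench; 105 mm along x from gap_mid
- pad_right (a point): centre of the white pad (100 x 64 mm, long side along feeder x) on the base behind the right gate, on the base's top face, 6 mm above the bench; 105 mm along x from gap_right
- gauge_grip (a point): middle of the feeler gauge's red upright handle, 40 mm above its underside; handle 30 mm (x) by 14 mm (y), from 12 to 58 mm up: grasp from above across the 14 mm (gauge y). Below it a dark foot 34 (x) by 30 (y) by 12 mm high. Gauge x points along the blade. About 0.15 kg, loose
- gauge_tip (a point): middle of the blade's front end, 77 mm along gauge x from the handle's axis. Blade 24 mm wide, 4 thick, juts 60 mm from the foot, 8 to 12 mm above the underside: with the foot on or just over the bench it passes level into the gaps. Home, the foot's front meets the base's front edge and the tip is 48 mm in; jammed, it stops 14 mm in
- cards_mid (a point): centre of the loose stack of pale printed cards (one rigid block), 57 mm (its x) by 91 mm (its y) by 18 mm high, lying flat on the bench; centre 9 mm up; grasp from above across the 57 mm
- labels_mid (a point): centre of a bystander: white label roll standing on end, 66 mm across, 60 mm high
- spool_mid (a point): centre of a bystander: red thread spool standing, 31 mm across, 60 mm high
- gauge: the same feeler gauge; origin at the middle of the foot's underside, axes as at gauge_grip
- cards: the same card stack; origin at the centre of its underside
Things that resemble listed ones, but are neither listed nor needed, are in the scene too. Leave any pink look-alike of the gauge alone. Of the things that look like the cards, the smaller one is meant.

How it is judged:
By the outcome, as a careful person would: the job done as asked, in the order asked, and still so for the second after the job is handed in, with the robot touching nothing.
It also fails if it takes over 64 s, if anything falls off the work surface, if the arm or the gripper's body presses on something with over 40 N, if the wrist force passes 120 N, or if a joint passes its speed limit or range.

ROBOT

A 6-joint arm with a two-finger parallel gripper is mounted at the origin on a cart in front of the work surface, level with it; the furniture and walls round the work are solid. World frame = base frame: x ahead of the robot, y to its left, z up, the work surface at z = 0. Lengths are in m, angles in rad, forces in N, time in s.
With the tool pointing down it reaches from about 0.275 to 0.85 m from the base axis. Payload 19 kg.
Tool frame: the origin (TCP) lies midway between the tips of the shut fingers; the grasp point (between the pads) lies 19 mm behind it; z points along the fingers, y is the line along which they close (so a half turn about z gives the same grasp; the last joint's range is limited). The gripper opens to 85 mm and grips with 20 to 120 N. Pads are 22 mm wide; open, the fingers measure 114 mm over their backs; the gripper's body (76 mm by 85 mm) begins 54 mm behind the grasp point. The pads swing forward as they close: fully open they stand 13 mm farther back than shut.
Start: joints at [1.113, 0.15, 1.437, -0, 1.554, -0.134], TCP at [0.183, 0.545, 0.231] pointing down, gripper open.
Joint ranges: [-2.8, 2.8], [-0.68, 2.1], [0.12, 2.68], [-1.39, 4.53], [0.16, 2.79], [-2.81, 2.81]. Speed limits (rad/s): [1.89, 1.89, 2.22, 3.01, 3.01, 3.01].

INTERFACE

Orientations are given as a unit quaternion [x, y, z, w].
In Python, from station import bot, imaging gives the robot as it stands. Calls block until the motion is done:
- bot.movep(position, orientation): joint-space move of the TCP to a pose.
- bot.movel(position, rotation=None, max_speed=0.15): straight line of the TCP; rotation=None keeps the orientation; max_speed is the mean speed in m/s.
- bot.movej(angles): joint-space move.
- bot.ungrasp() and bot.close(): open the fingers fully, or close them until they stop; the grip force is fixed at half the most.
- bot.sleep(seconds).
- bot.inverse_kinematics(position, orientation): joint angles nearest the present ones, or None.
- bot.state(): the state.
- imaging.camera(name): name is "side" or "top"; returns a dict with "frame" (420x560x3 uint8, red, green, blue), "depth" (420x560 float32, m along the optical axis (not along the pixel's ray), 0 where there is no reading), "K" (3x3 intrinsics, pixels), "distortion" ([k1, k2, p1, p2, k3] as OpenCV has them; the pictures are not rectified), "cam_to_world" (4x4, takes a point from camera to world coordinates). Camera axes: x right, y down, z forward; pixel columns grow to the right and rows downward; lengths in m; the calibration is good to about 2 mm. A picture is of the moment at which its call begins.
A pose or a line that the arm cannot do raises bot.PlanningError and nothing moves.
- bot.job_done(): hands the job in; it is judged then, once.
The state is a dict: "clock": time; "qpos": joint angles; "qvel": joint speeds; "effort": joint torques, N m; "eef_pos": TCP position; "eef_rot": TCP orientation; "force": force on the tool from outside, world axes, zero at the start; "moment": the same for the moment, N m; "gripper_width": finger opening in m; "grip_force": force on a finger pad.
Only numpy, scipy, OpenCV 4.12 (cv2) and the standard library are available. Lean on these libraries where they do the work, as an engineer would, in place of code of your own. Each camera call takes 0.05 s, during which the arm holds its last target. There are 200 camera calls.

## Working session

There is one attempt and no reset: what is moved stays moved. The work goes in short steps, each a Python script; the robot and the scene stay as the last script left them, time stands still between calls to the robot, and variables do not carry over. Pictures are saved under pics/ and viewed, at most 10 in all, crops included, and the job is handed in when it is done.

```bash
mkdir -p pics; ls
python3 - <<'E'
from station import bot, imaging
import cv2, numpy as np
for n in ("top","side"):
    d=imaging.camera(n); np.savez(f"{n}0.npz",**d)
    cv2.imwrite(f"pics/{n}0.png",d["frame"][...,::-1])
    print(n,d["K"].round(1).tolist(),np.round(d["distortion"],3),d["cam_to_world"].round(3).tolist(),(d["depth"]>0).mean())
print(bot.state())
E
```

```text
pics
top [[470.2, 0.0, 282.4], [0.0, 470.2, 211.6], [0.0, 0.0, 1.0]] [-0.127  0.     0.     0.     0.   ] [[0.012, -0.99, 0.144, 0.348], [-1.0, -0.01, 0.017, -0.06], [-0.016, -0.144, -0.989, 1.207], [0.0, 0.0, 0.0, 1.0]] 0.9957525510204082
side [[397.3, 0.0, 279.9], [0.0, 397.3, 210.5], [0.0, 0.0, 1.0]] [-0.102  0.     0.     0.     0.   ] [[0.993, -0.049, 0.109, 0.402], [-0.119, -0.52, 0.846, -0.952], [0.015, -0.853, -0.522, 0.619], [0.0, 0.0, 0.0, 1.0]] 0.9958843537414966
{'clock': 0.1, 'qpos': array([ 1.11299996e+00,  1.50921486e-01,  1.43794630e+00,  1.38931119e-05,
        1.55382168e+00, -1.34009047e-01]), 'qvel': array([-0.00025794, -0.00096948, -0.00235509, -0.0010792 , -0.00229575,
       -0.00135471]), 'effort': array([ 3.68522335e-03, -7.14377975e+01, -5.71785700e+01, -1.07123465e-04,
        7.10956519e-03, -1.11419606e-04]), 'eef_pos': array([0.1828607 , 0.54491124, 0.2307544 ]), 'eef_rot': array([ 1.61187490e-01,  9.86923651e-01, -5.22546461e-04, -1.66560681e-04]), 'force': array([-0.28045597, -0.24926394,  0.36333192]), 'moment': array([0.00795787, 0.05007991, 0.0515171 ]), 'grip_force': 0.0, 'gripper_width': 0.08558956919162548}
```

View pics/top0.png

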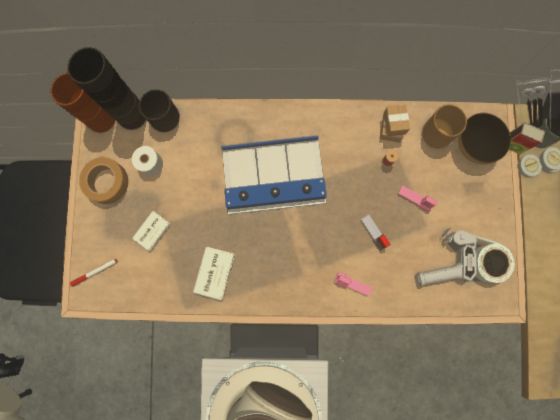

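View pics/side0.png

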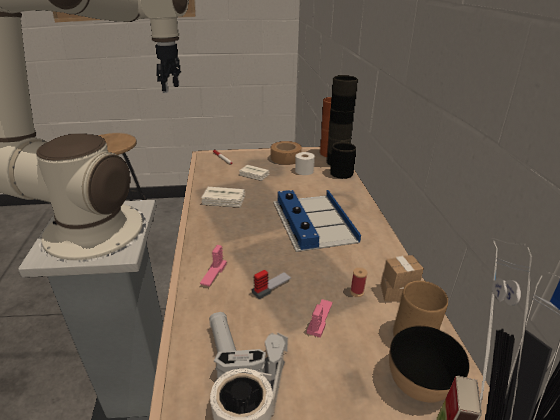

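The top view shows the feeder around (275,175) with its fence at the far side. The gauge has its red handle at (383,240) and its blade pointing up-left to (365,218). The small card stack is at (150,231), the label roll at (145,158) and the spool at (390,158). The side view agrees.

```bash
cat > h.py <<'E'
import cv2, numpy as np
def rays(d,uv):
    p=cv2.undistortPoints(np.asarray(uv,float).reshape(-1,1,2),d["K"],d["distortion"]).reshape(-1,2)
    return np.c_[p,np.ones(len(p))]
def onplane(d,uv,z):
    T=d["cam_to_world"]; r=rays(d,uv)@T[:3,:3].T; o=T[:3,3]
    return o+r*((z-o[2])/r[:,2])[:,None]
def cloud(d):
    h,w=d["depth"].shape; u,v=np.meshgrid(np.arange(w),np.arange(h))
    r=rays(d,np.c_[u.ravel(),v.ravel()])*d["depth"].ravel()[:,None]; T=d["cam_to_world"]
    return (r@T[:3,:3].T+T[:3,3]).reshape(h,w,3)
def hsv(d): return cv2.cvtColor(d["frame"],cv2.COLOR_RGB2HSV).astype(int)
def mask(d,roi,f):
    """pixels (u,v) in roi u0,v0,u1,v1 meeting f(h,s,v), largest blob"""
    H=hsv(d); m=f(H[...,0],H[...,1],H[...,2]).astype(np.uint8); k=np.zeros_like(m); u0,v0,u1,v1=roi; k[v0:v1,u0:u1]=1
    n,l,s,c=cv2.connectedComponentsWithStats(m*k)
    i=1+np.argmax(s[1:,4]); v,u=np.nonzero(l==i); return np.c_[u,v]
def rect(P):
    (c,s,a)=cv2.minAreaRect((P[:,:2]*1000).astype(np.float32)); return np.round(c,1),np.round(s,1),round(a,1)
E
python3 - <<'E'
import numpy as np
from h import *
t=dict(np.load("top0.npz")); s=dict(np.load("side0.npz"))
C=cloud(t)
def show(n,uv,z):
    zz=C[uv[:,1],uv[:,0],2]; print(n,len(uv),"z pct",np.percentile(zz,[5,50,95]).round(4),"rect",rect(onplane(t,uv,z)),onplane(t,uv,z).mean(0).round(4))
blue=lambda h,s,v:(h>105)&(h<125)&(s>120)&(v>50)
red=lambda h,s,v:((h<5)|(h>174))&(s>190)&(v>120)
gray=lambda h,s,v:(s<60)&(v>70)&(v<250)
pale=lambda h,s,v:(s<75)&(v>150)
show("bar",mask(t,(200,165,350,225),blue),.04)
show("fence",mask(t,(200,120,350,165),blue),.026)
show("red",mask(t,(350,200,400,260),red),.058)
show("gray",mask(t,(350,200,400,260),gray),.012)
show("cards",mask(t,(125,205,175,255),pale),.018)
show("roll",mask(t,(125,140,165,178),pale),.06)
cv2=__import__("cv2")
def crop(r):
    u0,v0,u1,v1=r; return cv2.resize(t["frame"][v0:v1,u0:u1,::-1],(390,390),interpolation=2)
cv2.imwrite("pics/crop.png",np.hstack([crop((345,200,405,260)),crop((210,120,340,220))]))
E
```

```text
bar 690 z pct [0.0366 0.0403 0.0443] rect (array([567.3, -24. ]), array([ 40.8, 237.2]), 7.2) [ 0.5627 -0.0226  0.04  ]Traceback (most recent call last):
  File "<stdin>", line 12, in <module>
  File "h.py", line 17, in mask
    i=1+np.argmax(s[1:,4]); v,u=np.nonzero(l==i); return np.c_[u,v]
        ~~~~~~~~~^^^^^^^^^
    return _wrapfunc(a, 'argmax', axis=axis, out=out, **kwds)
    return bound(*args, **kwds)
ValueError: attempt to get argmax of an empty sequence
```

```bash
cat > m.py <<'E'
import numpy as np, cv2
from h import *
t=dict(np.load("top0.npz"))
C=cloud(t); H=hsv(t)
def show(n,uv,z):
    zz=C[uv[:,1],uv[:,0],2]; P=onplane(t,uv,z); print(n,len(uv),"z",np.percentile(zz,[5,50,95]).round(4),"rect",rect(P),P.mean(0).round(4))
def hs(u,v): print((u,v),H[v,u],t["frame"][v,u],C[v,u].round(3))
blue=lambda h,s,v:(h>100)&(h<130)&(s>90)
red=lambda h,s,v:((h<5)|(h>174))&(s>190)&(v>120)
gray=lambda h,s,v:(s<60)
pale=lambda h,s,v:(s<75)&(v>130)
for n,r,f,z in [("bar",(200,172,350,225),blue,.04),("fence",(200,120,350,160),blue,.026),("red",(350,200,400,260),red,.058),("gray",(350,200,400,260),gray,.012),("cards",(125,205,175,255),pale,.018),("roll",(125,140,165,178),pale,.06),("big",(185,240,240,305),pale,.018)]:
    try: show(n,mask(t,r,f),z)
    except ValueError: print(n,"none")
for p in [(270,141),(275,180),(150,231),(383,240),(370,225),(150,160)]: hs(*p)
def crop(r):
    u0,v0,u1,v1=r; return cv2.resize(t["frame"][v0:v1,u0:u1,::-1],(390,390),interpolation=2)
cv2.imwrite("pics/crop.png",np.hstack([crop((345,200,405,260)),crop((210,120,340,220))]))
E
python3 m.py
```

```text
bar 1475 z [0.0366 0.0404 0.0443] rect (array([567.3, -20. ]), array([ 46.7, 250.8]), 6.8) [ 0.5667 -0.0205  0.04  ]
fence 8 z [0.0239 0.0275 0.0299] rect (array([697.2,  50.9]), array([ 0. , 18.3]), 0.3) [0.6972 0.0509 0.026 ]
red 53 z [0.0541 0.0579 0.0609] rect (array([ 446.6, -291.5]), array([25.7, 11.8]), 33.4) [ 0.4466 -0.2916  0.058 ]
gray 267 z [0.0014 0.0119 0.0161] rect (array([ 472.9, -274.3]), array([91.2, 26.9]), 31.4) [ 0.4815 -0.268   0.012 ]
cards 798 z [0.0072 0.0196 0.0235] rect (array([468.1, 299.8]), array([60.6, 91.1]), 54.1) [0.4682 0.2997 0.018 ]
roll 467 z [0.0553 0.0605 0.0642] rect (array([649.5, 314.3]), array([67.2, 64.8]), 46.9) [0.649  0.3139 0.06  ]
big 1491 z [0.0097 0.0259 0.03  ] rect (array([362.8, 132.3]), array([ 79.9, 123. ]), 75.4) [0.3629 0.1329 0.018 ]
(270, 141) [110  64 119] [ 89  99 119] [ 0.706 -0.005  0.025]
(275, 180) [ 24  47 218] [218 210 178] [ 0.607 -0.019  0.004]
(150, 231) [ 22  62 213] [213 200 161] [0.467 0.301 0.019]
(383, 240) [  3 208 212] [212  56  39] [ 0.448 -0.288  0.058]
(370, 225) [ 18  29 192] [192 183 170] [ 0.489 -0.263  0.017]
(150, 160) [ 27  41 220] [220 217 185] [0.645 0.299 0.059]
```

View pics/crop.png

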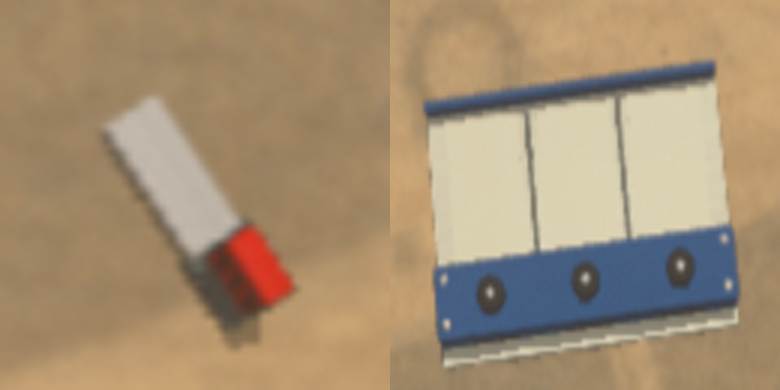

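The crops show a clean gauge (blade pointing up-left, away from the robot) and the feeder turned by about 7°. The measured sizes fit: bar 47x251 mm, cards 61x91, roll 66, gauge 91 long. Next I grasp the gauge.

```bash
cat >> h.py <<'E'
from scipy.spatial.transform import Rotation as R
YF=np.radians(6.8); F0=np.array([.567-.037*np.cos(YF),-.020-.037*np.sin(YF)])
def fw(x,y): c,s=np.cos(YF),np.sin(YF); return F0+[c*x-s*y,s*x+c*y]
def down(th):  # tool z down, tool x at world angle th
    return (R.from_euler("z",th)*R.from_euler("x",np.pi)).as_quat()
def snap(name,*cams):
    from station import imaging
    im=[]
    for n in cams:
        d=imaging.camera(n); np.savez(f"{name}_{n}.npz",**d); im.append(d["frame"][...,::-1])
    return im
E
python3 - <<'E'
from station import bot
from h import *
g=np.array([.447,-.291]); q=down(np.radians(32.5))
bot.movep([*g,.11],q)
bot.movel([*g,.023],max_speed=.2)
bot.close()
s=bot.state(); print(s["gripper_width"],s["grip_force"],s["eef_pos"],s["clock"])
bot.movel([*g,.06],max_speed=.2)
# in front of the right gap, tip 20 mm short of the mouth
bot.movep([*fw(-.085,-.08),.06],down(YF))
im=snap("a","top","side")
cv2.imwrite("pics/a.png",np.hstack([cv2.resize(im[0][130:280,240:400],(400,375)),cv2.resize(im[1][150:300,200:360],(400,375))]))
s=bot.state(); print(s["gripper_width"],s["force"],s["eef_pos"],s["clock"])
E
```

```text
0.013295061622294777 58.62238883972168 [ 0.44706388 -0.29109429  0.02332404] 4.4333
0.013125388086343672 [-0.68993772 -0.49021726 -1.56866433] [ 0.45531042 -0.11468977  0.05962765] 5.65
```

View pics/a.png

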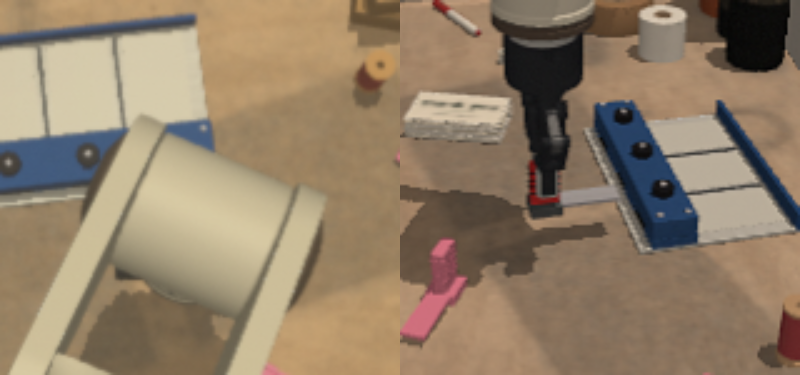

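The gauge is held level, with its blade at side pixels (266–288, 228) pointing at the right gap. I'll measure the tip from the side view before inserting.

Run:
```python
from h import *
d=dict(np.load("a_side.npz"))
uv=mask(d,(262,216,292,240),lambda h,s,v:(s<55)&(v>90))
P=onplane(d,uv,.0487); print(len(uv),uv.min(0),uv.max(0),rect(P))
c,s=np.cos(YF),np.sin(YF)
L=(P[:,:2]-F0)@np.array([[c,-s],[s,c]]); print("feeder frame",L.min(0)*1000,L.max(0)*1000,L.mean(0)*1000, np.cov(L.T)*1e6)
# feeder check: bar top from side view by depth
C=cloud(d);H=hsv(d)
m=(H[...,0]>100)&(H[...,0]<130)&(H[...,1]>90)&(abs(C[...,2]-.04)<.004)
v,u=np.nonzero(m); k=(u>250)&(u<340)&(v>170)&(v<260); print("bar",rect(onplane(d,np.c_[u,v][k],.04)))
```

```text
227 [264 216] [291 239] (array([ 502.1, -113.1]), array([ 65.9, 109. ]), 6.4)
feeder frame [ -71.48901891 -139.40481068] [ -5.40522549 -30.43134855] [-30.28739855 -82.99512226] [[406.60299003  18.39338419]
 [ 18.39338419 410.86940984]]
bar (array([567. , -27.5]), array([ 50.4, 258.8]), 7.2)
```

```bash
sed -i 's/^YF=.*/YF=np.radians(7.0); F0=np.array([.567-.037*np.cos(YF),-.023-.037*np.sin(YF)])/' h.py
python3 - <<'E'
from h import *
d=dict(np.load("a_side.npz")); C=cloud(d); H=hsv(d)
v,u=np.nonzero((abs(C[...,2]-.0487)<.008)&(H[...,1]<60)&(H[...,2]>90)); k=(u>255)&(u<300)&(v>212)&(v<245); uv=np.c_[u,v][k]
P=onplane(d,uv,.0487); c,s=np.cos(YF),np.sin(YF)
L=(P[:,:2]-F0)@np.array([[c,-s],[s,c]])*1000; print(len(uv),rect(L/1000),L.min(0),L.max(0),np.percentile(C[uv[:,1],uv[:,0],2],[5,50,95]))
E
```

```text
151 (array([-41.2, -80.3]), array([29.1, 60.4]), 89.9) [-71.44060376 -94.89956006] [-11.04616863 -65.76017482] [0.04588457 0.0482008  0.04991713]
```

```bash
cat > probe.py <<'E'
from station import bot
from h import *
def probe(yg,off=.002,z=.0240,x0=-.087):
    y=yg+off; q=down(YF)
    bot.movel([*fw(x0,y),z],q,max_speed=.15)
    bot.movel([*fw(-.060,y),z],max_speed=.08)   # tip about 5 mm in
    bot.sleep(.1); f0=bot.state()["force"]; ax=np.array([np.cos(YF),np.sin(YF),0])
    x=-.060
    while x<-.010:
        x+=.002; bot.movel([*fw(x,y),z],max_speed=.04)
        df=bot.state()["force"]-f0
        if df@ax<-8: break
    s=bot.state(); print("gap",yg,"stop x",round(x*1000,1),"dF",df.round(1),"w",round(s["gripper_width"],4),"t",s["clock"])
    return x
E
python3 - <<'E'
from probe import *
bot.movel([*fw(-.087,-.078),.024],down(YF),max_speed=.15)
x=probe(-.08)
s=bot.state();print(s["eef_pos"],s["force"])
im=snap("b","side")
cv2.imwrite("pics/b.png",cv2.resize(im[0][170:290,220:380],(640,480)))
E
```

```text
gap -0.08 stop x -10.0 dF [-11.7  -0.9   7.1] w 0.0134 t 13.1333
[ 0.52855858 -0.10614789  0.02374879] [-12.04403742  -1.12769874   5.22504254]
```

View pics/b.png

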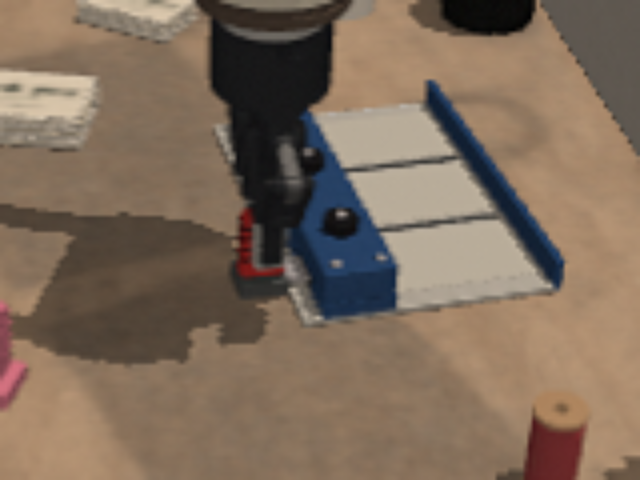

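The gauge went all the way in: the foot at (255,280) in this crop is against the base's front edge, and the contact force came about 40 mm deeper than a jam would allow. So the right gate is the open one. I release the gauge, hover over the cards and take a fresh look.

Run:
```python
from station import bot
from h import *
bot.ungrasp()
p=bot.state()["eef_pos"]; bot.movel([p[0],p[1],.13],max_speed=.2)
bot.movep([.468,.300,.11],down(np.radians(144.1)))
im=snap("c","top","side"); print(bot.state()["clock"],bot.state()["qpos"].round(2))
cv2.imwrite("pics/c.png",np.hstack([cv2.resize(im[0][120:240,200:360],(400,300)),cv2.resize(im[1][150:270,220:380],(400,300))]))
from h import *
t=dict(np.load("c_top.npz"))
uv=mask(t,(285,138,330,192),lambda h,s,v:(s<75)&(v>150)); print("right pad+margin",len(uv),rect(onplane(t,uv,.006)))
H=hsv(t)
uv=mask(t,(200,172,350,225),lambda h,s,v:(h>100)&(h<130)&(s>90)); print("bar",rect(onplane(t,uv,.04)))
print("pad pred",fw(.117,-.08))
```

```text
16.1833 [ 0.43  0.18  1.65 -0.    1.31 -0.51]
right pad+margin 1280 (array([658.7, -88.2]), array([99.5, 98.7]), 6.8)
bar (array([567.1, -20. ]), array([ 46.5, 250.8]), 7.0)
pad pred [ 0.65615324 -0.09265414]
```

View pics/c.png

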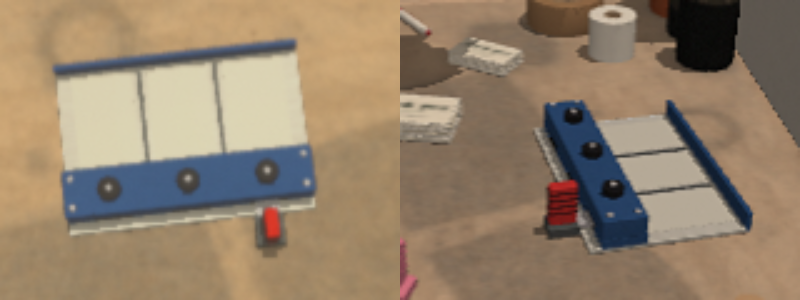

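The gauge stands home in front of the right knob: red handle at (270,222) in the left half, foot against the base. The dividers at crop (143,115) and (217,108) let me check the feeder's y.

Run:
```python
from h import *
c,s=np.cos(YF),np.sin(YF)
t=dict(np.load("c_top.npz")); g=cv2.cvtColor(t["frame"],cv2.COLOR_RGB2GRAY).astype(float)
for v in (155,160,165,170):
    for a,b in ((250,263),(280,293)):
        w=g[v,a:b]; w=np.maximum(w.max()-25-w,0); u=(w*np.arange(a,b)).sum()/w.sum()
        P=onplane(t,[[u,v]],.006)[0,:2]-F0; print(v,round(u,1),(P@np.array([[c,-s],[s,c]])*1000).round(1))
d=dict(np.load("c_side.npz"))
C=cloud(d);H=hsv(d)
for n,D in (("top",t),("side",d)):
    C=cloud(D);H=hsv(D); m=((H[...,0]<5)|(H[...,0]>174))&(H[...,1]>150)&(abs(C[...,2]-.058)<.006)
    P=onplane(D,np.argwhere(m)[:,::-1],.058); P=P[np.hypot(*(P[:,:2]-[.52,-.105]).T)<.05]; print(n,"handle",rect(P),((P[:,:2].mean(0)-F0)@np.array([[c,-s],[s,c]])*1000).round(1))
```

```text
155 255.5 [149.3  43.2]
155 286.3 [140.  -37.4]
160 256.4 [135.5  42.1]
160 286.6 [126.4 -36.8]
165 256.6 [122.  43.]
165 287.4 [112.7 -37.4]
170 257.4 [108.3  42.3]
170 288.0 [ 99.2 -37.5]
top handle (array([ 523.9, -104.5]), array([27.5, 12.4]), 0.3) [-16.6 -75.4]
side handle (array([ 523.8, -112.4]), array([28.8, 19.1]), 8.7) [-16.7 -83.4]
```

Run:
```python
from station import bot
from h import *
q=down(np.radians(144.1))
bot.movel([.468,.300,-.002],q,max_speed=.15)
print(bot.state()["force"].round(1)); bot.close(); s=bot.state(); print(s["gripper_width"],s["grip_force"],s["force"].round(1))
if s["gripper_width"]>.05:
    bot.movel([.468,.300,.12],max_speed=.2)
    bot.movep([.6565,-.0915,.12],down(YF+np.pi))
    s=bot.state(); print(s["gripper_width"],s["force"].round(1),s["qpos"].round(2),s["clock"])
    im=snap("e","top","side")
    cv2.imwrite("pics/e.png",np.hstack([cv2.resize(im[0][100:220,220:380],(400,300)),cv2.resize(im[1][110:260,220:420],(400,300))]))
```

```text
[ 0.2 -0.4  0.5]
0.05569475480073017 64.18507933616638 [-2.3 -1.5  9.7]
0.05544249829629717 [-0.4  0.2 -0.9] [-0.25  0.39  1.37  0.    1.39 -1.95] 19.85
```

View pics/e.png

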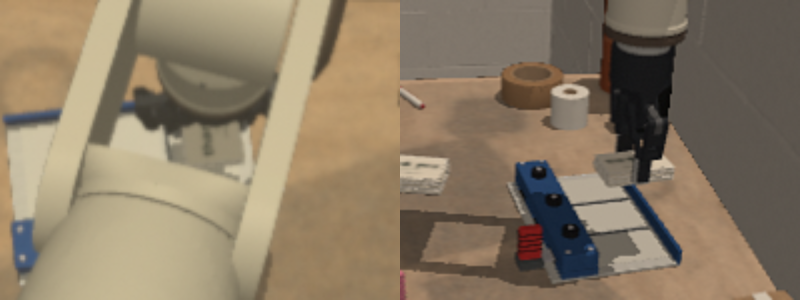

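The cards are held level above the right pad, at about (630,168) in the side half. Now I lower them.

Run:
```python
from station import bot
from h import *
p=[.6565,-.0915]; f0=bot.state()["force"]
bot.movel([*p,.012],max_speed=.15); z=.012
while z>.002:
    z-=.001; bot.movel([*p,z],max_speed=.03)
    df=bot.state()["force"]-f0
    if df[2]>4: break
print("z",z,df.round(1)); bot.ungrasp(); bot.movel([*p,.14],max_speed=.2)
bot.movep([.35,.35,.25],down(np.radians(144)))
im=snap("g","top","side"); print(bot.state()["clock"])
cv2.imwrite("pics/g.png",np.hstack([cv2.resize(im[0][120:240,200:360],(400,300)),cv2.resize(im[1][150:270,220:380],(400,300))]))
t=dict(np.load("g_top.npz")); C=cloud(t); H=hsv(t); c,s=np.cos(YF),np.sin(YF)
v,u=np.nonzero((abs(C[...,2]-.0255)<.007)&(H[...,1]<90)&(H[...,2]>130)); k=(u>280)&(u<335)&(v>135)&(v<190)
P=onplane(t,np.c_[u,v][k],.024)
L=(P[:,:2]-F0)@np.array([[c,-s],[s,c]]); print(k.sum(),rect(P),rect(L),"target feeder 117,-77.3 in this frame")
```

```text
z 0.003999999999999997 [-5.3 -0.4 16. ]
26.1333
743 (array([665.8, -88.1]), array([107.4,  96.9]), 7.1) (array([127.1, -76.6]), array([107.4,  96.9]), 0.1) target feeder 117,-77.3 in this frame
```

View pics/g.png

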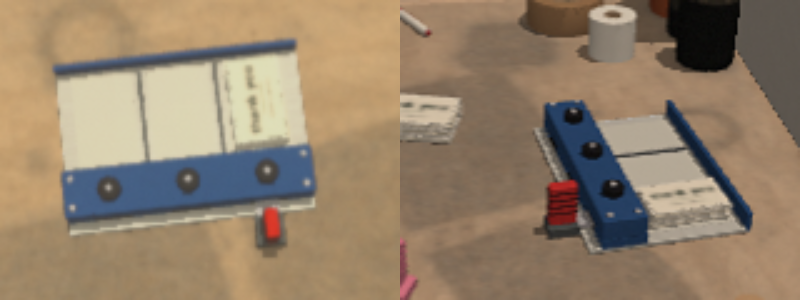

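The cards lie flat and lengthwise on the right pad and the gauge is still home. The position estimate picked up noise pixels, so I tighten it with a plain depth blob.

Run:
```python
from h import *
c,s=np.cos(YF),np.sin(YF); M=np.array([[c,-s],[s,c]])
for n in ("top","side"):
    t=dict(np.load(f"g_{n}.npz")); C=cloud(t); H=hsv(t)
    L=((C[...,:2]-F0)@M); m=(C[...,2]>.017)&(C[...,2]<.033)&(L[...,0]>.064)&(L[...,0]<.168)&(L[...,1]<-.03)&(L[...,1]>-.13)&(H[...,1]<90)
    m=cv2.morphologyEx(m.astype(np.uint8),cv2.MORPH_OPEN,np.ones((3,3)))
    k,l,st,_=cv2.connectedComponentsWithStats(m); i=1+np.argmax(st[1:,4]); uv=np.argwhere(l==i)[:,::-1]
    P=(onplane(t,uv,.024)[:,:2]-F0)@M; print(n,len(uv),rect(P),P.mean(0)*1000)
```

```text
top 719 (array([119. , -76.6]), array([91.3, 55.6]), 2.3) [118.52889016 -76.54838716]
side 443 (array([117.4, -82.4]), array([91.8, 63.4]), 0.6) [117.09819566 -83.03784595]
```

```bash
python3 -c "
from station import bot
print(bot.job_done())"
```

```text
the job is handed in; nothing more can be done
None
```

The right gate is the open one, and the job is handed in at about 26 s on the robot's clock: the gauge stands fully home in that gap, the cards lie flat and lengthwise within about 2 mm of the centre of the pad behind it, and I did not touch the label roll or the spool.

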